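# Load the copper blank in the vise and set the knurled nut

## Robot

A 6-joint arm with a two-finger parallel gripper is mounted at the origin on the work surface. World frame = base frame: x ahead of the robot, y to its left, z up, the work surface at z = 0. Lengths are in m, angles in rad, forces in N, time in s.
With the tool pointing down it reaches from about 0.325 to 0.75 m from the base axis. Payload 7.6 kg.
Tool frame: the origin (TCP) lies at the centre of the arm's flange, where the gripper is bolted on; the fingertips stand 173 mm ahead of it and the grasp point (between the pads) lies 155 mm ahead of it (tip_extent is the distance from the TCP to the fingertips, in m); z points along the fingers, x is the direction in which the jaws open and shut, and the axes are right-handed (so a half turn about z gives the same grasp; the last joint's range is limited). The gripper opens to 85 mm and grips with 20 to 120 N. Pads are 22 mm wide; open, the fingers measure 114 mm over their backs; the gripper's body (76 mm by 85 mm) begins 54 mm behind the grasp point. The pads swing forward as they close: fully open they stand 13 mm farther back than shut.
Start: joints at [-1.224, 0.052, 1.401, -0, 1.689, -0.07], TCP at [0.213, -0.48, 0.405] pointing down, gripper open.
Joint ranges: [-2.9, 2.9], [-0.91, 2.17], [0.12, 2.37], [-1.06, 4.2], [0.26, 2.73], [-2.93, 2.93]. Speed limits (rad/s): [2.57, 2.57, 3.01, 3.14, 3.14, 3.14].

## Interface

Orientations are given as [roll, pitch, yaw] about the fixed x, y, z axes, in that order (R = Rz(yaw) Ry(pitch) Rx(roll)).
In Python, from station import * gives the robot as it stands.
- The arm moves only by the tool move_arm, never from a script. Its argument "commands" is text: rows parted by semicolons, each of 6 numbers parted by spaces: the shift along the tool's x, y, z in mm, then the turn, a rotation vector about the tool's x, y, z in degrees. A call has 1 to 20 rows; each row shifts and turns the pose as measured when the row begins, along the tool's axes as they then stand; what a row does not reach is not made up. A row lasts 1/10 s, in which the tool goes at most 50 mm and 8.59 degrees, less where a joint would pass 70% of its speed; a pose out of reach is approached as far as the arm can. A call is refused whole if a number of a shift passes 50 or a number of a turn 8.59, either way. A call with a gripper value outside its range is refused whole. "claw" is the opening, from 0 (shut) to 1 (fully open), set as the call begins (left out, the last holds). The fingers move at their own pace and stop on an object; "force" is the grip in N (left out, the last holds). Time passes only in rows, so rows that do not move let the fingers close. It gives the time, the measured TCP pose, the force and the opening at its end, in the units of the state.
- state(): the state, without advancing time (a new reading comes with each control period).
- read_camera(name): name is "scene" or "top" or "wrist"; returns a dict with "image" (420x560x3 uint8, blue, green, red), "camera_matrix" (3x3 intrinsics, pixels), "D" ([k1, k2, p1, p2, k3] as OpenCV has them; the pictures are not rectified), "eye" and "rotation" of the camera in the world; the wrist camera has in their place "mount" (4x4, takes a point from camera to tool coordinates, whose origin is the TCP and whose axes are the tool frame's). Camera axes: x right, y down, z forward; pixel columns grow to the right and rows downward; lengths in m; the calibration is good to about 2 mm. A picture is of the moment at which its call begins: read the wrist's pose just before it. There is no depth.
- sign_off(): hands the job in, once; it reports no verdict.
The state is a dict: "clock": time; "joints": joint angles; "qvel": joint speeds; "tau": joint torques, N m; "tool_pos": TCP position; "tool_rot": TCP orientation; "contact_force": force on the tool from outside, world axes, zero at the start; "moment": the same for the moment, N m; "gripper_width": finger opening in m.
Only numpy, scipy, OpenCV 4.12 (cv2) and the standard library are available. Lean on these libraries where they do the work, as an engineer would, in place of code of your own. Each camera call takes 0.05 s, during which the arm holds its last target.

## Task

Take the copper blank out of the wooden rack and slide it fully home, upright, into the slot of the round steel vise, and let go of it. Only then screw the brass knurled nut down (clockwise from above) until it bottoms out, back it off a quarter turn so the blank can still be nudged, and finish while holding the nut there in the gripper. Leave the aluminium blank, the two glass jars and the graver where they are.

Things in the scene. Friction and masses are not known exactly. Their poses are not given: they have to be found in the camera images.
- vise: Round steel vise base fixed to the bench, 150 mm wide, 30 mm high; origin under its centre, z up. At x = -38 mm a dark jaw block (40 x 74 mm in x, y; top 70 mm above the bench) has the slot. A lower block (50 x 60 mm, top at 60 mm) at x = +38 mm carries a 3 mm washer 46 mm wide and the brass nut, axis vertical at x = +38 mm, y = 0. A stud rises through the nut to 105 mm above the bench.
- slot (a point): Middle of the slot's mouth, 70 mm above the bench, in the top of the dark jaw block; axes as the vise. The slot is 10 mm wide along x, 52 mm long along y and 25 mm deep (floor 45 mm above the bench), with a 3 mm chamfer at the mouth. It is 76 mm from the nut's axis.
- nut: Brass knurled nut, upright cylinder 36 mm in diameter, 32 mm high, red line on its top along its own x axis; origin at the centre of its underside, z up. Captive, already started on its thread; turns with joint 'thread'. Bottomed out, its underside is on the washer 63 mm above the bench, its top at 95 mm, and the red line points along the vise's +x (away from the slot).
- nut_top (a point): Centre of the nut's top face.
- thread (a joint): Turn of the nut, rad. 0 = bottomed out on the washer (a hard stop); grows as it is unscrewed, counter-clockwise from above; the nut rises 6 mm a turn. At the start it is 1.8 to 3.4 rad. It turns with light friction (about 0.06 N m) and stays where it is left.
- rack: Light wooden rack fixed to the bench, 36 x 170 x 25 mm (x, y, z), origin at the centre of its underside. It has two loose slots in a row along y, at y = -45 and +45 mm, each 11 x 53 mm and 15 mm deep (floor 10 mm above the bench); one holds the copper blank, the other the aluminium one.
- plate: Copper blank, a flat plate 8 mm thick (its x), 50 mm wide (its y) and 55 mm tall (its z), about 0.2 kg; origin at the centre of its lower edge. It stands upright in the rack, top 65 mm above the bench. Either face may look either way in the vise.
- spare: Aluminium blank of the same size standing in the rack; not to be used. Origin at the centre of its lower edge.
- jar: Small glass jar with a white lid, 42 mm across and 45 mm high, standing loose between the robot and the work; origin under its centre. Leave alone.
- jar_blue: Small glass jar with a blue lid, 42 mm across and 45 mm high, standing loose beyond the work; origin under its centre. Leave alone.
- graver: Hand graver with a handle, 150 mm long, lying on the bench beside the vise. Leave alone.
Not all that is in view belongs to the job. There is more than one size of the vise; the one meant has the size given above.

How it is judged:
On the way, in this order (a step that is already met when the one before it is completed fails the run):
1. the copper blank is fully home in the vise slot and let go, the nut still up its thread (z of plate in the frame of slot below -0.0225 m and horizontal distance between plate and slot below 0.004 m and angle between the z axis of plate and the z axis of vise, either way round below 0.1 rad and contact force between the fingers and plate below 0.3 N and value of joint thread above 0.5 rad), for 0.2 s.
2. the nut is bottomed out (value of joint thread below 0.07 rad), for 0.1 s.
At the end, for the whole second after the job is handed in: The nut stands a quarter turn (1.57 rad, within 0.3) back from bottomed out, gripped by the fingers with more than 3 N; the copper blank, not touched by the fingers, is upright (within 0.1 rad) and within 2.5 mm of the slot floor, centred within 4 mm (value of joint thread between 1.27 and 1.87 rad and contact force between the fingers and nut above 3 N and contact force between the fingers and plate below 0.3 N and z of plate in the frame of slot below -0.0225 m and horizontal distance between plate and slot below 0.004 m and angle between the z axis of plate and the z axis of vise, either way round below 0.1 rad); the arm keeps its last pose, push and grip.
It fails at once if the aluminium blank was moved more than 15 mm (distance of spare from where it was at the start of the episode above 0.015 m).
It fails at once if a jar was moved more than 25 mm or knocked over (distance of any of jar, jar_blue from where it was at the start of the episode above 0.025 m or angle between any of jar, jar_blue's own z axis and vertical above 0.5 rad).
It fails at once if the graver was moved more than 25 mm (distance of graver from where it was at the start of the episode above 0.025 m).
It also fails if it takes over 61 s, if anything falls off the work surface, if the arm or the gripper's body presses on something with over 40 N, if the wrist force passes 120 N, or if a joint passes its speed limit or range.

## Working session

There is one attempt and no reset: what is moved stays moved. The work goes in short steps, Python scripts to look and compute and a tool call to move; the robot and the scene stay as the last step left them, time stands still between calls to the robot, and variables do not carry over. Pictures are saved under pics/ and viewed, and the job is handed in when it is done.

Besides the shell and the picture viewer there is one more tool, called by a JSON object that holds its "fn" and its "kwargs", one argument or row to a line. move_arm: Moves the arm, as the interface text tells. Its arguments: {"type":"object","properties":{"commands":{"type":"string"},"claw":{"type":"number"},"force":{"type":"number"}},"required":["commands"]}

```bash
ls; mkdir -p pics; cat > h.py <<'E'
from station import *
import numpy as np, cv2
from scipy.spatial.transform import Rotation as R
def ray(c,px,eye=None,rot=None):
    u=cv2.undistortPoints(np.array([[px]],float),np.array(c["camera_matrix"]),np.array(c["D"]))[0,0]
    d=np.array([u[0],u[1],1.])
    return np.array(c["eye"]),np.array(c["rotation"])@d
def plane(c,px,z):
    e,d=ray(c,px); return e+d*(z-e[2])/d[2]
def wristfix(c,s):
    T=np.eye(4); T[:3,:3]=R.from_euler('xyz',s["tool_rot"]).as_matrix(); T[:3,3]=s["tool_pos"]
    M=T@np.array(c["mount"]); c["eye"]=M[:3,3]; c["rotation"]=M[:3,:3]; return c
def proj(c,p):
    Rm=np.array(c["rotation"]).T; t=-Rm@np.array(c["eye"])
    q,_=cv2.projectPoints(np.array([p],float).reshape(-1,3),cv2.Rodrigues(Rm)[0],t,np.array(c["camera_matrix"]),np.array(c["D"]))
    return q.reshape(-1,2)
E
python3 - <<'E'
from h import *
import pickle
s=state();print(s)
for n in("scene","top","wrist"):
    s=state();c=read_camera(n)
    if n=="wrist":c=wristfix(c,s)
    pickle.dump(c,open(f"{n}0.pkl","wb"))
    cv2.imwrite(f"pics/{n}0.png",c["image"]);print(n,c["eye"],c["camera_matrix"])
E
```

```text
pics
{'clock': 0.0, 'joints': array([-1.22429181e+00,  5.28357299e-02,  1.40172393e+00,  1.39408669e-05,
        1.68859450e+00, -7.03209717e-02]), 'qvel': array([ 6.53353755e-04, -1.17039944e-03, -3.55017042e-05,  2.29435707e-04,
        1.26871637e-03, -1.94252757e-04]), 'tau': array([ 3.77777178e-04, -3.81664610e+01, -3.60190344e+01, -7.64137826e-05,
        6.02288113e-03,  8.27633045e-06]), 'tool_pos': array([ 0.21255404, -0.48001677,  0.40387316]), 'tool_rot': array([-3.14146912e+00,  1.55668231e-03, -1.15396911e+00]), 'contact_force': array([0.43528095, 0.53516325, 0.12418567]), 'moment': array([-0.04172692, -0.03341533, -0.02107362]), 'gripper_width': 0.08537296274867263}
scene [1.44898911 0.11098876 0.87991453] [[464.64068905   0.         283.53607561]
 [  0.         464.64068905 210.23117109]
 [  0.           0.           1.        ]]
top [ 0.46165881 -0.05436307  1.13823113] [[480.04038499   0.         282.42564937]
 [  0.         480.04038499 204.19518845]
 [  0.           0.           1.        ]]
wrist [ 0.27885506 -0.45007676  0.37167653] [[289.54097812   0.         278.53542707]
 [  0.         289.54097812 205.02357913]
 [  0.           0.           1.        ]]
```

View pics/top0.png

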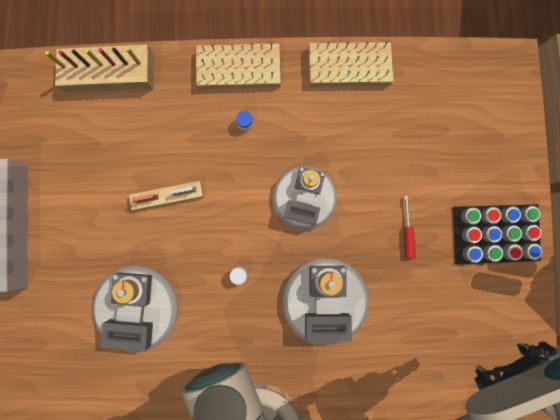

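View pics/scene0.png

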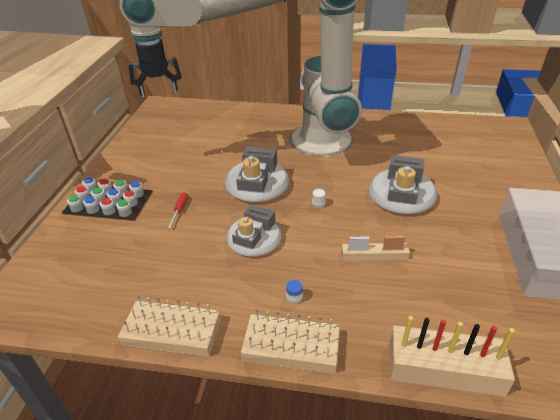

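The pictures show three vises: A (135,308), B (325,301) and C (305,197). They look about 84, 84 and 62 px across in the top view, and 150 mm should come to about 65 px, so C fits. I'll measure each one and enlarge C and the rack.

```bash
python3 - <<'E'
from h import *
import pickle
c=pickle.load(open("top0.pkl","rb"))
P=lambda u,v,z:plane(c,(u,v),z)
for n,l,r in(("A",(92,308),(177,308)),("B",(283,301),(367,301)),("C",(274,197),(336,197))):
    print(n,np.linalg.norm(P(*l,.03)-P(*r,.03))*1000)
im=c["image"]
def crop(x0,y0,x1,y1,k,name,im=im):
    cv2.imwrite(name,cv2.resize(im[y0:y1,x0:x1],None,fx=k,fy=k,interpolation=cv2.INTER_CUBIC))
crop(260,155,350,235,7,"pics/C.png")
crop(120,175,210,220,8,"pics/rack.png")
print(P(144,198,.065),P(183,190,.065),P(305,197,.03),P(303,211,.07),P(311,179,.1))
E
```

```text
Traceback (most recent call last):
  File "h.py", line 9, in plane
    e,d=ray(c,px); return e+d*(z-e[2])/d[2]
                                       ~^^^
IndexError: invalid index to scalar variable.
```

```bash
python3 - <<'E'
import pickle
for n in("scene0","top0","wrist0"):
    c=pickle.load(open(n+".pkl","rb"));print(c["rotation"],c["D"],c.get("mount"))
E
```

```text
[-2.26813411  0.01568699  1.72808684] [0.04443634 0.         0.         0.         0.        ] None
[-3.07617358 -0.02009786 -1.59780482] [-0.10991763  0.          0.          0.          0.        ] None
[[ 0.40445908 -0.87580274 -0.2634054 ]
 [-0.91455467 -0.38782866 -0.11479847]
 [-0.00161535  0.28732993 -0.95783031]] [-0.01194842  0.          0.          0.          0.        ] [[ 9.99999884e-01 -3.29404328e-04 -3.52511711e-04 -4.91656790e-04]
 [ 4.16828290e-04  9.57799400e-01  2.87437185e-01 -7.27415355e-02]
 [ 2.42952453e-04 -2.87437299e-01  9.57799426e-01  3.23007396e-02]
 [ 0.00000000e+00  0.00000000e+00  0.00000000e+00  1.00000000e+00]]
```

Rotation comes as roll, pitch and yaw, so I'll convert it.

```bash
cat >> h.py <<'E'
def cam(name):
    s=state();c=read_camera(name)
    return fix(c,s)
def fix(c,s=None):
    if "mount" in c and "eye" not in c: return wristfix(c,s)
    r=np.array(c["rotation"])
    if r.ndim==1: c["rotation"]=R.from_euler('xyz',r).as_matrix()
    return c
def crop(im,x0,y0,x1,y1,k,name):
    cv2.imwrite(name,cv2.resize(im[y0:y1,x0:x1],None,fx=k,fy=k,interpolation=cv2.INTER_CUBIC))
E
python3 - <<'E'
from h import *
import pickle
c=fix(pickle.load(open("top0.pkl","rb")))
P=lambda u,v,z:plane(c,(u,v),z)
for n,l,r in(("A",(92,308),(177,308)),("B",(283,301),(367,301)),("C",(274,197),(336,197))):
    print(n,np.linalg.norm(P(*l,.03)-P(*r,.03))*1000)
im=c["image"]
crop(im,260,155,350,235,7,"pics/C.png")
crop(im,120,175,210,220,8,"pics/rack.png")
print(P(144,198,.065),P(183,190,.065),P(305,197,.03),P(303,211,.07),P(311,179,.1))
print("jars",P(238,275,.045),P(244,120,.045),"graver",P(408,240,.01),P(406,200,.01))
print("base",proj(c,[0,0,0]))
E
```

```text
A 199.27259645694528
B 194.11120350679192
C 144.08939269593014
[0.55334925 0.23332286 0.065     ] [0.56906605 0.14467607 0.065     ] [ 0.54901957 -0.13138991  0.03      ] [ 0.51466314 -0.12319957  0.07      ] [ 0.58251152 -0.14081743  0.1       ]
jars [0.37465641 0.02665089 0.045     ] [0.73022858 0.00540942 0.045     ] graver [ 0.44204385 -0.37509842  0.01      ] [ 0.5374005  -0.37426104  0.01      ]
base [[255.02627668 431.1647826 ]]
```

View pics/C.png

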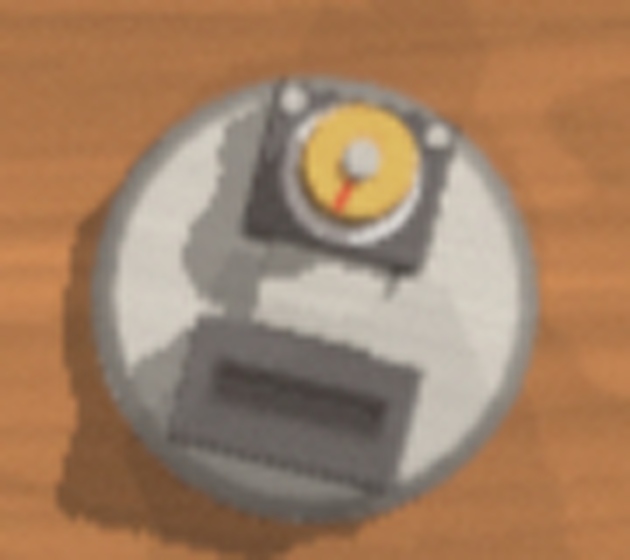

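View pics/rack.png

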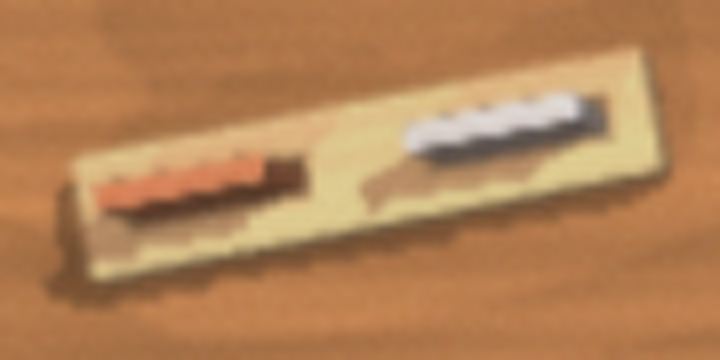

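C is the right vise. It measures about 145–150 mm across, against 194–199 mm for A and B, and its slot-to-nut distance is about 70–76 mm. The copper blank is the left one in the rack, at top-view (144,198), and the aluminium one is at (183,190). I'll go over the vise with the wrist camera first, then the rack.

```bash
cat >> h.py <<'E'
def plan(tx,ty,tz,yaw,n):
    s=state();T=R.from_euler('xyz',s["tool_rot"]);p=np.array(s["tool_pos"])
    G=R.from_euler('xyz',[np.pi,0,yaw]); rv=(T.inv()*G).as_rotvec()
    for i in range(1):
        pass
    step=R.from_rotvec(rv/n); d=(np.array([tx,ty,tz])-p)/n
    Tc=T;out=[]
    for i in range(n):
        out.append("%.1f %.1f %.1f %.2f %.2f %.2f"%(*(Tc.inv().apply(d)*1000),*np.degrees(rv/n))); Tc=Tc*step
    print("; ".join(out)); print("from",p.round(4),s["tool_rot"].round(4),"t",s["clock"])
E
python3 -c "
from h import *
plan(.549,-.131,.33,-.25,11)"
```

```text
-16.6 -40.8 6.8 -0.00 0.01 -4.71; -13.2 -42.0 6.8 -0.00 0.01 -4.71; -9.7 -43.0 6.8 -0.00 0.01 -4.71; -6.2 -43.6 6.7 -0.00 0.01 -4.71; -2.6 -44.0 6.7 -0.00 0.01 -4.71; 1.1 -44.1 6.7 -0.00 0.01 -4.71; 4.7 -43.8 6.7 -0.00 0.01 -4.71; 8.3 -43.3 6.7 -0.00 0.01 -4.71; 11.8 -42.5 6.7 -0.00 0.01 -4.71; 15.2 -41.4 6.7 -0.00 0.01 -4.71; 18.6 -40.0 6.7 -0.00 0.01 -4.71
from [ 0.2125 -0.48    0.4041] [-3.1415e+00  1.2000e-03 -1.1540e+00] t 0.15
```

{"fn": "move_arm", "kwargs": {
  "commands": "-17 -41 7 0 0 -4.7; -13 -42 7 0 0 -4.7; -10 -43 7 0 0 -4.7; -6 -44 7 0 0 -4.7; -3 -44 7 0 0 -4.7; 1 -44 7 0 0 -4.7; 5 -44 7 0 0 -4.7; 8 -43 7 0 0 -4.7; 12 -42 7 0 0 -4.7; 15 -41 7 0 0 -4.7; 19 -40 7 0 0 -4.7; 0 0 0 0 0 0; 0 0 0 0 0 0"
}}

```text
clock: 1.45
tool_pos: [0.5554, -0.1121, 0.319]
tool_rot: [-3.14, 0.007, -0.217]
contact_force: [0.5, 0.1, 0.1]
gripper_width: 0.0854
```

```bash
python3 - <<'E'
from h import *
import pickle
s=state();print(s["tool_pos"],s["tool_rot"],s["clock"],s["qvel"].round(3))
c=cam("wrist");pickle.dump(c,open("wv.pkl","wb"));cv2.imwrite("pics/wv.png",c["image"])
E
```

```text
[ 0.55541808 -0.11211591  0.31901066] [-3.14003099  0.00699248 -0.21736894] 1.45 [ 0.041  0.029 -0.007  0.013 -0.005 -0.003]
```

View pics/wv.png

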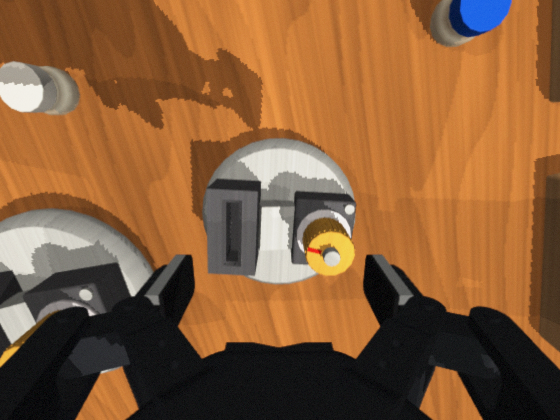

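The vise sits mid-picture. The jaw block's top is around (232,230) with its slot, and the nut is at (330,252) with its red line pointing left, toward the slot. I'll enlarge it.

```bash
python3 - <<'E'
from h import *
import pickle
c=pickle.load(open("wv.pkl","rb"))
crop(c["image"],195,165,365,295,4.7,"pics/wvc.png")
E
```

```text
(no output)
```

View pics/wvc.png

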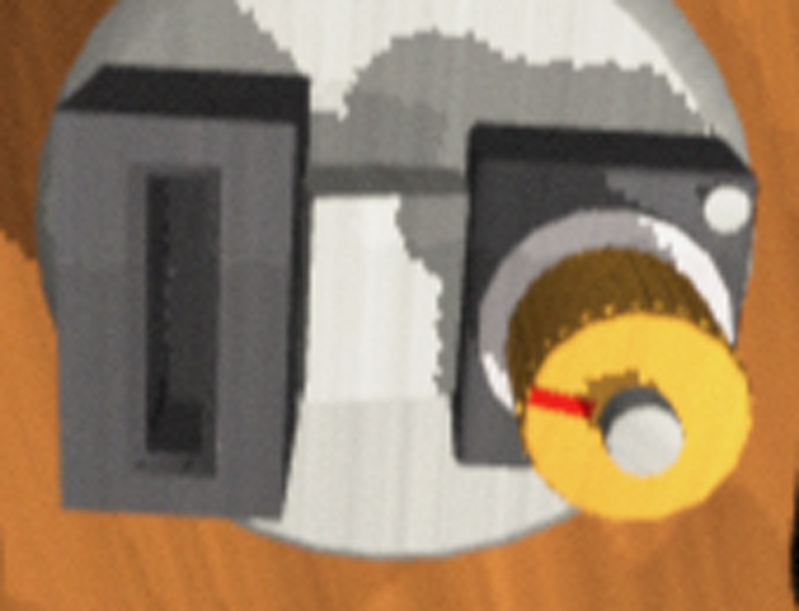

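```bash
python3 - <<'E'
from h import *
import pickle
c=pickle.load(open("wv.pkl","rb"))
f=lambda x,y:(195+(x+.5)/4.7-.5,165+(y+.5)/4.7-.5)
q=[plane(c,f(*p),.07)[:2] for p in((63,110),(298,124),(280,519),(62,508))]
q=np.array(q);m=q.mean(0)
print("jaw",m,"sides",[np.linalg.norm(q[i]-q[(i+1)%4]).round(4) for i in range(4)])
ax=(q[1]+q[2]-q[0]-q[3]);ay=(q[0]+q[1]-q[2]-q[3])
print("yaw x",np.arctan2(ax[1],ax[0]),"y",np.arctan2(ay[1],ay[0])-0, )
s=[plane(c,f(*p),.067)[:2] for p in((135,166),(222,170),(214,476),(136,470))];s=np.array(s)
print("slot mouth",s.mean(0),[np.linalg.norm(s[i]-s[(i+1)%4]).round(4) for i in range(4)])
print("stud",plane(c,f(644,440),.105)); n=plane(c,f(637,416),.0975);print("nut",n, np.arctan2(*(n[:2]-m)[::-1]),np.linalg.norm(n[:2]-m))
a=plane(c,f(532,400),.0975)[:2]-n[:2];print("red",np.arctan2(a[1],a[0]))
t=fix(pickle.load(open("top0.pkl","rb")))
g=lambda x,y:(260+(x+.5)/7-.5,155+(y+.5)/7-.5)
q=np.array([plane(t,g(*p),.07)[:2] for p in((203,318),(421,371),(387,491),(172,436))])
print("top jaw",q.mean(0),[np.linalg.norm(q[i]-q[(i+1)%4]).round(4) for i in range(4)])
ax=(q[0]+q[1]-q[2]-q[3]);print(np.arctan2(ax[1],ax[0]))
ay=(q[0]+q[3]-q[1]-q[2]);print(np.arctan2(ay[1],ay[0])-np.pi/2)
print("top stud",plane(t,g(361,158),.105),"nut",plane(t,g(360,163),.0975))
E
```

```text
jaw [ 0.51304841 -0.11853933] sides [np.float64(0.0386), np.float64(0.0731), np.float64(0.0391), np.float64(0.0734)]
yaw x -0.27300432448745077 y 1.2844198246119118
slot mouth [ 0.51237226 -0.11994896] [np.float64(0.0146), np.float64(0.0574), np.float64(0.0141), np.float64(0.0569)]
stud [ 0.58509037 -0.13838335  0.105     ]
nut [ 0.5853102  -0.13820049  0.0975    ] -0.2656518010021477 0.07488876989911485
red 2.7624318737602147
top jaw [ 0.51187797 -0.12051182] [np.float64(0.0716), np.float64(0.0398), np.float64(0.0707), np.float64(0.0389)]
-0.2959906191227272
-0.2707288296120709
top stud [ 0.58597465 -0.1408398   0.105     ] nut [ 0.58531419 -0.14110503  0.0975    ]
```

All of it agrees with the given sizes: block 39×73 mm, slot mouth 14.5×57 mm with the chamfer, 75 mm to the nut. Slot ≈ (0.5125,−0.120), vise yaw ≈ −0.275, thread ≈ 3.0 rad. Next, the rack.

```bash
python3 -c "
from h import *
plan(.553,.225,.31,.175,8)"
```

```text
-9.4 -41.1 1.3 -0.02 0.05 -2.81; -7.3 -41.5 1.2 -0.02 0.05 -2.81; -5.3 -41.8 1.2 -0.02 0.05 -2.81; -3.2 -42.0 1.2 -0.02 0.05 -2.81; -1.2 -42.2 1.2 -0.02 0.05 -2.81; 0.9 -42.2 1.2 -0.02 0.05 -2.81; 3.0 -42.1 1.1 -0.02 0.05 -2.81; 5.0 -41.9 1.1 -0.02 0.05 -2.81
from [ 0.5552 -0.1124  0.3189] [-3.1396  0.0071 -0.218 ] t 1.5
```

{"fn": "move_arm", "kwargs": {
  "commands": "-9 -41 1 0 0.1 -2.8; -7 -42 1 0 0.1 -2.8; -5 -42 1 0 0.1 -2.8; -3 -42 1 0 0.1 -2.8; -1 -42 1 0 0 -2.8; 1 -42 1 0 0 -2.8; 3 -42 1 0 0 -2.8; 5 -40 1 0 0 -2.8; 0 0 0 0 0 0; 0 0 0 0 0 0; 0 0 0 0 0 0"
}}

```text
clock: 2.6
tool_pos: [0.5547, 0.2202, 0.3151]
tool_rot: [3.142, -0.006, 0.16]
contact_force: [-0.1, 0.4, -0.1]
gripper_width: 0.0854
```

```bash
python3 - <<'E'
from h import *
import pickle
s=state();print(s["tool_pos"],s["tool_rot"],s["clock"],s["qvel"].round(3))
c=cam("wrist");pickle.dump(c,open("wr.pkl","wb"));cv2.imwrite("pics/wr.png",c["image"])
p=proj(c,[.553,.233,.065])[0];print(p)
x,y=int(p[0]),int(p[1]);crop(c["image"],x-80,y-65,x+80,y+65,4.7,"pics/wrc.png");print(x-80,y-65)
E
```

```text
[0.55468873 0.22017127 0.31509421] [ 3.14151088 -0.00623725  0.15990487] 2.6 [-0.021 -0.011  0.005 -0.008  0.002 -0.   ]
[277.73680326 199.2231255 ]
197 134
```

View pics/wrc.png

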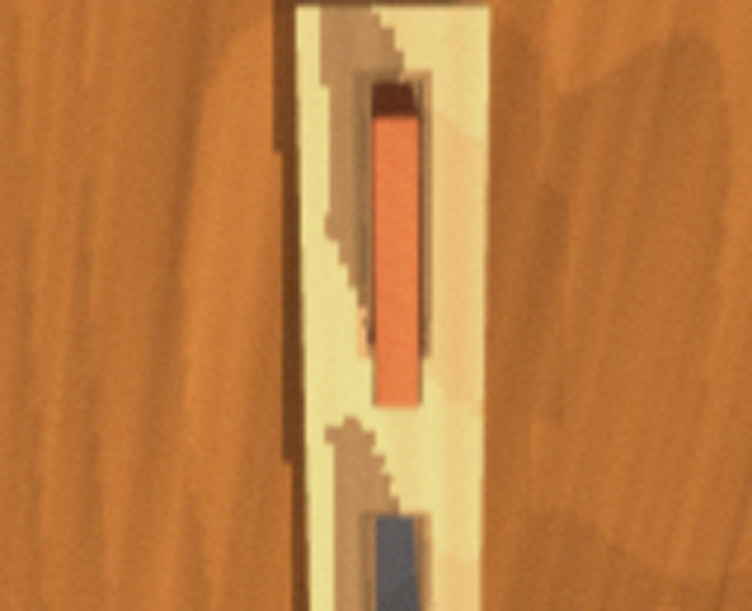

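View pics/wr.png

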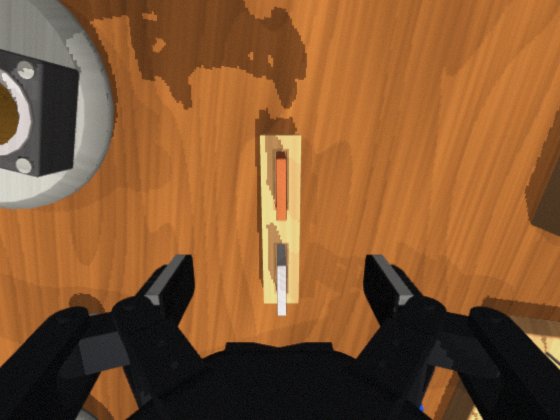

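The copper blank's top face is at about (281,189) and the aluminium one at (282,290). The arm stands beside the copper blank, clear of the aluminium one.

```bash
python3 - <<'E'
from h import *
import pickle
def go(c,f,pts,z=.065):
    q=np.array([plane(c,f(*p),z)[:2] for p in pts])
    ax=(q[1]+q[2]-q[0]-q[3]);ay=(q[0]+q[1]-q[2]-q[3])
    print(q.mean(0),[np.linalg.norm(q[i]-q[(i+1)%4]).round(4) for i in range(4)],"yaw",np.arctan2(ax[1],ax[0]),np.arctan2(ay[1],ay[0])-np.pi/2)
c=pickle.load(open("wr.pkl","rb"))
f=lambda x,y:(197+(x+.5)/4.7-.5,134+(y+.5)/4.7-.5)
go(c,f,((373,115),(419,115),(422,405),(376,407)))
print("rack left/right edges",*[plane(c,f(*p),.025)[:2] for p in((296,6),(490,7))])
t=fix(pickle.load(open("top0.pkl","rb")))
g=lambda x,y:(120+(x+.5)/8-.5,175+(y+.5)/8-.5)
q=[(100,184),(265,157),(265,180),(105,210)]
q=np.array([plane(t,g(*p),.065)[:2] for p in q]);print("top",q.mean(0))
rk=np.array([plane(t,g(*p),.025)[:2] for p in((78,160),(636,48),(664,172),(92,282))])
print(rk.mean(0),[np.linalg.norm(rk[i]-rk[(i+1)%4]).round(4) for i in range(4)]);d=rk[0]+rk[3]-rk[1]-rk[2];print(np.arctan2(d[1],d[0])-np.pi/2)
plan(.552,.232,.30,.19,3)
E
```

```text
[0.55446815 0.24072663] [np.float64(0.0073), np.float64(0.049), np.float64(0.0078), np.float64(0.0493)] yaw 0.18200015651046217 0.17211902828970693
rack left/right edges [0.53016616 0.27672835] [0.5655412  0.28222781]
top [0.55477798 0.23669879]
[0.5618884  0.19362287] [np.float64(0.1671), np.float64(0.0373), np.float64(0.1706), np.float64(0.0361)]
0.16726562113455823
-0.3 -4.1 5.0 0.01 -0.12 -0.58; -0.3 -4.1 5.0 0.01 -0.12 -0.58; -0.2 -4.1 5.0 0.01 -0.12 -0.58
from [0.5548 0.2199 0.3152] [ 3.1414 -0.0063  0.1594] t 2.65
```

```bash
python3 -c "
from h import *
plan(.5545,.2405,.265,.173,4)"
```

```text
0.7 -5.1 12.5 0.00 -0.09 -0.19; 0.7 -5.1 12.5 0.00 -0.09 -0.19; 0.7 -5.1 12.5 0.00 -0.09 -0.19; 0.8 -5.1 12.5 0.00 -0.09 -0.19
from [0.5548 0.2199 0.3152] [ 3.1414 -0.0063  0.1594] t 2.65
```

{"fn": "move_arm", "kwargs": {
  "commands": "0.7 -5 12.5 0 -0.1 -0.2; 0.7 -5 12.5 0 -0.1 -0.2; 0.7 -5 12.5 0 -0.1 -0.2; 0.7 -5 12.5 0 -0.1 -0.2; 0 0 0 0 0 0; 0 0 0 0 0 0"
}}

```text
clock: 3.25
tool_pos: [0.5547, 0.2385, 0.2589]
tool_rot: [3.14, 0.004, 0.169]
contact_force: [-0.8, -0.9, 0.4]
gripper_width: 0.0855
```

```bash
python3 -c "
from h import *
plan(.5545,.2405,.214,.173,4)"
```

```text
0.1 -0.5 11.2 0.02 0.06 -0.05; 0.1 -0.5 11.2 0.02 0.06 -0.05; 0.1 -0.5 11.2 0.02 0.06 -0.05; 0.1 -0.5 11.2 0.02 0.06 -0.05
from [0.5547 0.2385 0.2589] [3.1405 0.0044 0.1692] t 3.25
```

{"fn": "move_arm", "kwargs": {
  "commands": "0 -0.5 12 0 0.1 0; 0 -0.5 12 0 0 0; 0 -0.5 10 0 0 0; 0 -0.5 5 0 0 0; 0 0 2 0 0 0; 0 0 0 0 0 0"
}}

```text
clock: 3.85
tool_pos: [0.5543, 0.2404, 0.2144]
tool_rot: [3.14, 0.002, 0.169]
contact_force: [-0.1, 0.4, -0.4]
gripper_width: 0.0853
```

```bash
python3 -c "
from h import *
plan(.5545,.2405,.214,.173,2)"
```

```text
0.1 -0.0 0.2 0.03 0.06 -0.11; 0.1 -0.0 0.2 0.03 0.06 -0.11
from [0.5543 0.2404 0.2144] [3.1404e+00 2.1000e-03 1.6900e-01] t 3.85
```

{"fn": "move_arm", "kwargs": {
  "commands": "0 0 0 0.1 0.1 -0.2; 0 0 0 0 0 0; 0 0 0 0 0 0; 0 0 0 0 0 0; 0 0 0 0 0 0; 0 0 0 0 0 0; 0 0 0 0 0 0; 0 0 0 0 0 0",
  "claw": 0,
  "force": 60
}}

```text
clock: 4.65
tool_pos: [0.5548, 0.2405, 0.2165]
tool_rot: [-3.14, -0.003, 0.173]
contact_force: [0.4, 0.1, 0.3]
gripper_width: 0.0066
```

{"fn": "move_arm", "kwargs": {
  "commands": "0 0 -10 0 0 0; 0 0 -20 0 0 0; 0 0 -25 0 0 0; 0 0 -25 0 0 0; 0 0 -15 0 0 0; 0 0 0 0 0 0; 0 0 0 0 0 0"
}}

```text
clock: 5.35
tool_pos: [0.5538, 0.24, 0.3146]
tool_rot: [-3.141, 0.002, 0.173]
contact_force: [-0.0, -0.9, -3.2]
gripper_width: 0.0063
```

```bash
python3 - <<'E'
from h import *
import pickle
s=state();print(s["tool_pos"],s["tool_rot"],s["clock"],s["qvel"].round(3),s["gripper_width"],s["contact_force"])
c=cam("wrist");pickle.dump(c,open("wg.pkl","wb"));cv2.imwrite("pics/wg.png",c["image"])
c=cam("scene");crop(c["image"],300,120,460,270,4.5,"pics/sg.png")
E
```

```text
[0.55381611 0.24001999 0.3146077 ] [-3.14127842e+00  2.06591186e-03  1.72659204e-01] 5.35 [ 0.    -0.01  -0.009 -0.     0.007  0.001] 0.006284937413880478 [-0.0334873  -0.85407718 -3.17559777]
```

View pics/wg.png

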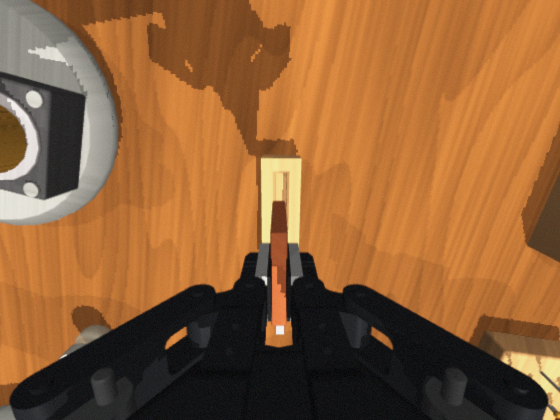

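View pics/sg.png

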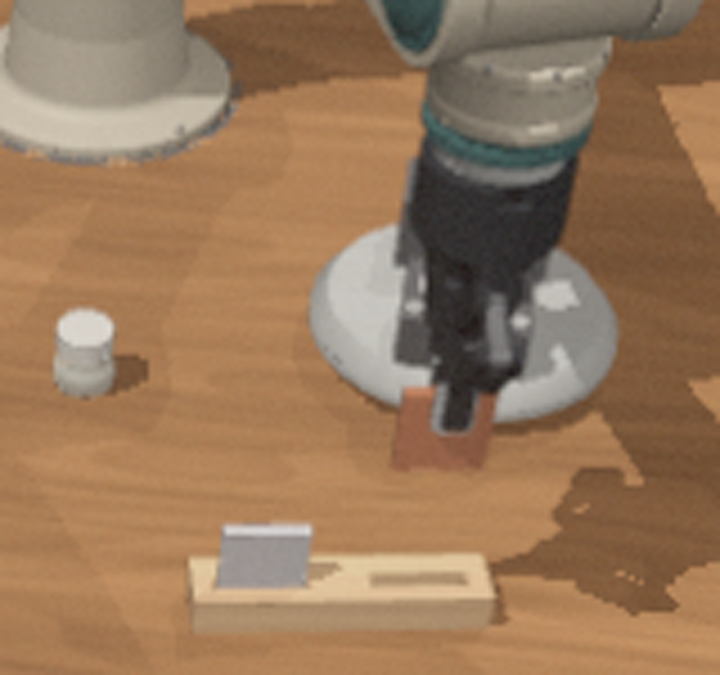

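The copper blank is held and hangs straight (edge at (279,201) in the wrist view). The aluminium blank still stands in the rack. I'll check the blank's offset along the tool's y before travelling.

```bash
python3 - <<'E'
from h import *
import pickle
c=pickle.load(open("wg.pkl","rb"))
crop(c["image"],240,180,320,260,7,"pics/wgc.png")
for px in((273,203),(286,203)):
    u=cv2.undistortPoints(np.array([[px]],float),c["camera_matrix"],c["D"])[0,0];M=np.array(c["mount"])
    d=M[:3,:3]@np.array([*u,1]);e=M[:3,3];print((e+d*(.2065-e[2])/d[2])*1000)
s=state()
plan(.5127,-.1192,.33,-.274,9)
E
```

```text
[ -3.95934245 -22.59247042 206.5       ]
[  4.18695987 -22.59173954 206.5       ]
-11.4 38.5 -1.7 0.00 0.02 2.84; -9.4 39.1 -1.7 0.00 0.02 2.84; -7.5 39.5 -1.8 0.00 0.02 2.84; -5.5 39.8 -1.8 0.00 0.02 2.84; -3.5 40.0 -1.8 0.00 0.02 2.84; -1.5 40.1 -1.8 0.00 0.02 2.84; 0.4 40.2 -1.8 0.00 0.02 2.84; 2.4 40.1 -1.8 0.00 0.02 2.84; 4.4 39.9 -1.8 0.00 0.02 2.84
from [0.5538 0.24   0.3141] [-3.1414e+00  2.9000e-03  1.7270e-01] t 5.45
```

View pics/wgc.png

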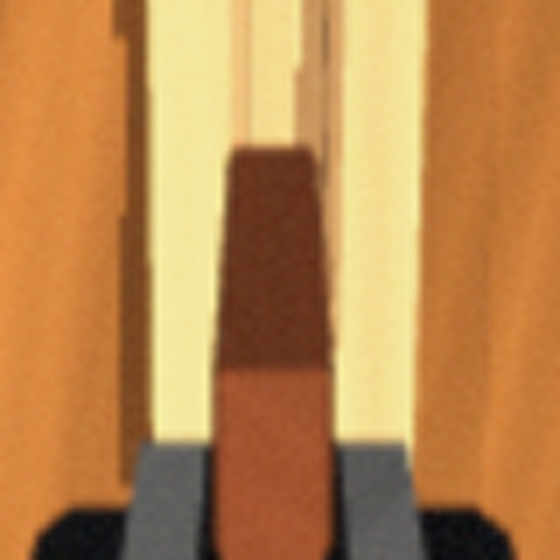

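{"fn": "move_arm", "kwargs": {
  "commands": "-11 38 -2 0 0 2.8; -9 39 -2 0 0 2.8; -7.5 39 -2 0 0 2.8; -5.5 40 -2 0 0 2.8; -3.5 40 -2 0 0 2.8; -1.5 40 -2 0 0 2.8; 0.5 40 -2 0 0 2.8; 2.5 38 -2 0 0 2.8; 4 30 0 0 0 2.5; 0 0 0 0 0 0; 0 0 0 0 0 0; 0 0 0 0 0 0"
}}

```text
clock: 6.65
tool_pos: [0.5105, -0.1177, 0.3159]
tool_rot: [3.135, 0.026, -0.277]
contact_force: [-0.5, 0.9, -1.5]
gripper_width: 0.0066
```

```bash
python3 -c "
from h import *
plan(.5129,-.1185,.29,-.274,3)"
```

```text
1.1 -0.0 8.6 0.12 0.50 -0.06; 1.0 0.0 8.6 0.12 0.50 -0.06; 0.9 0.0 8.6 0.12 0.50 -0.06
from [ 0.5105 -0.1177  0.3159] [ 3.1355  0.026  -0.277 ] t 6.65
```

{"fn": "move_arm", "kwargs": {
  "commands": "1 0 9 0.1 0.5 0; 1 0 9 0.1 0.5 0; 1 0 6 0.1 0.5 0; 0 0 2 0 0 0; 0 0 0 0 0 0; 0 0 0 0 0 0"
}}

```text
clock: 7.25
tool_pos: [0.5135, -0.1151, 0.2857]
tool_rot: [-3.141, 0.001, -0.271]
contact_force: [0.7, 0.1, -2.7]
gripper_width: 0.0067
```

```bash
python3 - <<'E'
from h import *
import pickle
plan(.5129,-.1185,.285,-.274,2)
c=cam("wrist");pickle.dump(c,open("wi.pkl","wb"));crop(c["image"],200,120,340,340,3,"pics/wi.png")
c2=cam("scene");pickle.dump(c2,open("si.pkl","wb"));crop(c2["image"],200,170,310,270,6,"pics/si.png")
E
```

```text
0.2 1.7 0.3 -0.01 0.02 0.09; 0.2 1.7 0.3 -0.01 0.02 0.09
from [ 0.5135 -0.1151  0.2857] [-3.1414e+00  6.0000e-04 -2.7080e-01] t 7.25
```

View pics/wi.png

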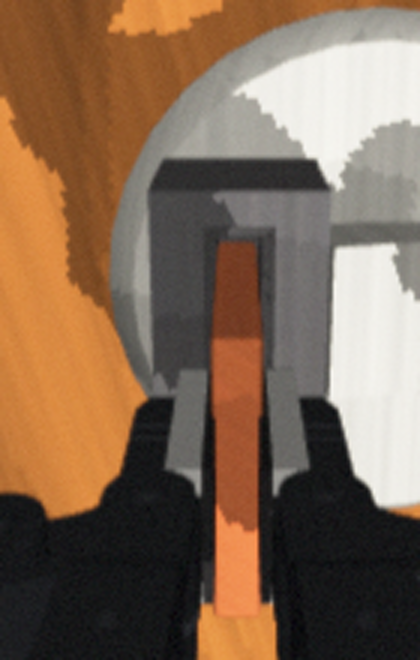

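View pics/si.png

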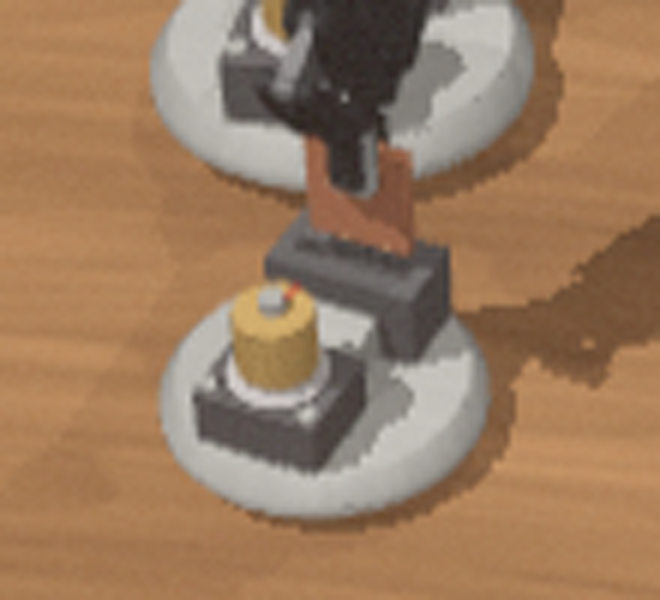

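```bash
python3 - <<'E'
from h import *
import pickle
c=pickle.load(open("wi.pkl","rb"))
f=lambda x,y:(200+(x+.5)/3-.5,120+(y+.5)/3-.5)
a=-.2708;X=np.array([np.cos(a),np.sin(a)]);Y=np.array([-np.sin(a),np.cos(a)])
def s(p,z):
    q=plane(c,f(*p),z)[:2];return ((q@X*1000).round(1),(q@Y*1000).round(1))
print("plate",s((219,240),.0792),s((259,240),.0792))
print("mouth",s((204,229),.07),s((275,229),.07))
print("jaw far edge",s((150,191),.07),s((330,191),.07))
E
```

```text
plate (np.float64(521.1), np.float64(51.0)) (np.float64(529.4), np.float64(51.0))
mouth (np.float64(517.6), np.float64(50.9)) (np.float64(533.2), np.float64(50.9))
jaw far edge (np.float64(506.1), np.float64(59.4)) (np.float64(544.9), np.float64(59.4))
```

In x the blank is within 0.3 mm of the slot. Along y it is about 4 mm too far toward +y, so I'll shift 4 mm along the tool's y and start down.

{"fn": "move_arm", "kwargs": {
  "commands": "0 2 0 0 0 0.1; 0 2 0 0 0 0.1; 0 0 0 0 0 0; 0 0 0 0 0 0"
}}

```text
clock: 7.75
tool_pos: [0.5124, -0.1197, 0.287]
tool_rot: [-3.142, -0.002, -0.275]
contact_force: [0.3, 0.3, -2.3]
gripper_width: 0.0064
```

```bash
python3 - <<'E'
from h import *
plan(.5129,-.1190,.285,-.274,2)
c=cam("wrist");crop(c["image"],200,160,340,300,4,"pics/wi2.png")
E
```

```text
0.1 -0.4 1.0 -0.00 -0.05 -0.04; 0.1 -0.4 1.0 -0.00 -0.05 -0.04
from [ 0.5124 -0.1197  0.287 ] [-3.1415e+00 -1.7000e-03 -2.7520e-01] t 7.75
```

View pics/wi2.png

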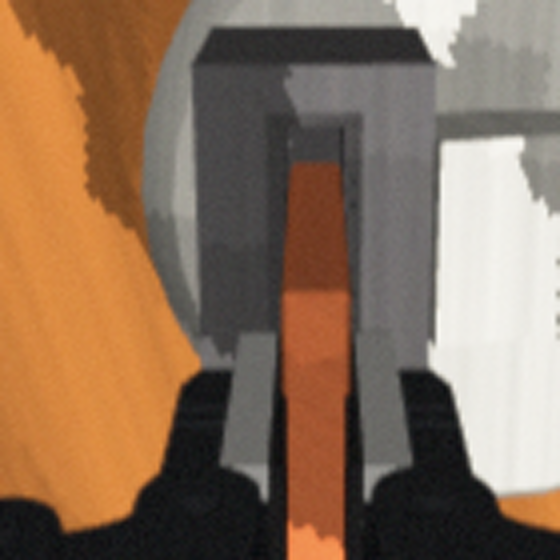

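The blank is lined up with the slot, about 0.7 mm over, so I'll take that back while descending.

{"fn": "move_arm", "kwargs": {
  "commands": "0.2 -0.7 4 0 -0.1 0; 0 0 6 0 0 0; 0 0 6 0 0 0; 0 0 4 0 0 0; 0 0 0 0 0 0; 0 0 0 0 0 0"
}}

```text
clock: 8.4
tool_pos: [0.5127, -0.1189, 0.2643]
tool_rot: [-3.141, 0.002, -0.275]
contact_force: [0.3, 0.7, -1.8]
gripper_width: 0.0068
```

```bash
python3 - <<'E'
from h import *
plan(.5129,-.1190,.2515,-.274,2);print(state()["contact_force"],state()["moment"])
c=cam("wrist");crop(c["image"],200,160,340,300,4,"pics/wi3.png")
c=cam("scene");crop(c["image"],200,170,310,270,6,"pics/si3.png")
E
```

```text
0.1 0.0 6.4 -0.00 0.05 -0.03; 0.1 0.0 6.4 -0.00 0.05 -0.03
from [ 0.5127 -0.1189  0.2643] [-3.1415e+00  1.8000e-03 -2.7500e-01] t 8.4
[ 0.30006142  0.73089151 -1.7905356 ] [0.0224366  0.07388544 0.01639527]
```

View pics/wi3.png

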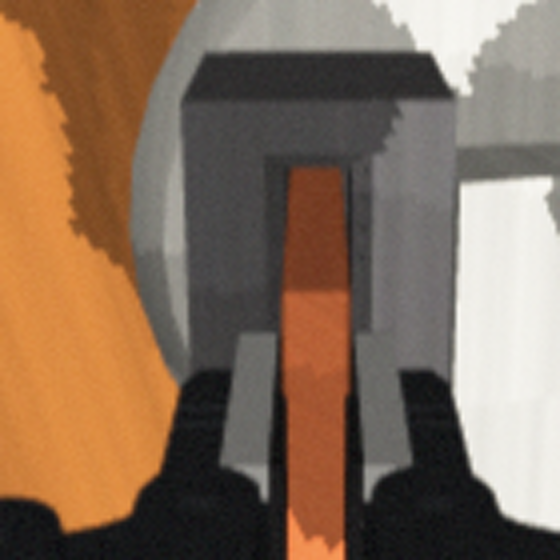

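View pics/si3.png

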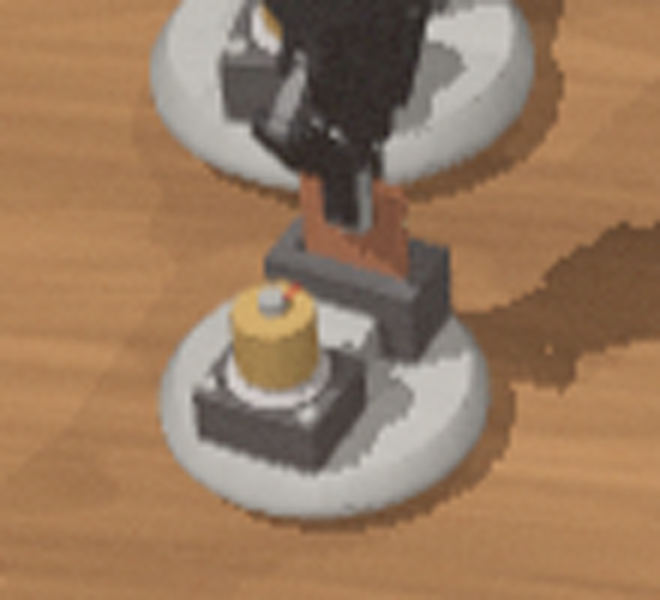

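The blank is about 12 mm into the slot with no contact force. Carrying on down.

{"fn": "move_arm", "kwargs": {
  "commands": "0 0 5 0 0 0; 0 0 4 0 0 0; 0 0 3 0 0 0; 0 0 2 0 0 0; 0 0 0 0 0 0; 0 0 0 0 0 0"
}}

```text
clock: 9.1
tool_pos: [0.5131, -0.119, 0.2516]
tool_rot: [3.142, -0.002, -0.275]
contact_force: [-0.3, -0.5, -1.5]
gripper_width: 0.0063
```

{"fn": "move_arm", "kwargs": {
  "commands": "0 0 1 0 0 0; 0 0 1.5 0 0 0; 0 0 1.5 0 0 0; 0 0 0 0 0 0"
}}

```text
clock: 9.5
tool_pos: [0.5133, -0.1191, 0.2517]
tool_rot: [3.141, -0.003, -0.275]
contact_force: [-0.3, 0.3, -1.2]
gripper_width: 0.0066
```

{"fn": "move_arm", "kwargs": {
  "commands": "0 0 4 0 0 0; 0 0 5 0 0 0; 0 0 5 0 0 0"
}}

```text
clock: 9.8
tool_pos: [0.5135, -0.119, 0.2513]
tool_rot: [3.141, -0.004, -0.274]
contact_force: [-22.8, 6.4, 36.9]
gripper_width: 0.0068
```

It is seated: floor contact at TCP z 0.2513, where 0.2515 was expected, with 37 N. Relieving the push, then opening only part way because the nut is near.

{"fn": "move_arm", "kwargs": {
  "commands": "0 0 0 0 0.1 0; 0 0 0 0 0 0"
}}

```text
clock: 10.0
tool_pos: [0.513, -0.1188, 0.2522]
tool_rot: [3.14, -0.004, -0.274]
contact_force: [-0.0, -0.0, -2.7]
gripper_width: 0.0069
```

{"fn": "move_arm", "kwargs": {
  "commands": "0 0 0 0 0 0; 0 0 0 0 0 0; 0 0 0 0 0 0; 0 0 0 0 0 0; 0 0 0 0 0 0",
  "claw": 0.3
}}

```text
clock: 10.5
tool_pos: [0.5136, -0.119, 0.2513]
tool_rot: [3.14, -0.006, -0.274]
contact_force: [-0.4, 0.1, -0.6]
gripper_width: 0.0258
```

Straight up, then a look.

{"fn": "move_arm", "kwargs": {
  "commands": "0 0 -10 0 0.2 0; 0 0 -20 0 0 0; 0 0 -25 0 0 0; 0 0 -20 0 0 0; 0 0 -5 0 0 0; 0 0 0 0 0 0; 0 0 0 0 0 0"
}}

```text
clock: 11.2
tool_pos: [0.5127, -0.1186, 0.336]
tool_rot: [3.141, -0.011, -0.274]
contact_force: [0.1, 0.1, 0.5]
gripper_width: 0.0256
```

```bash
python3 - <<'E'
from h import *
import pickle
plan(.585,-.139,.32,-.274,2)
c=cam("wrist");pickle.dump(c,open("wp.pkl","wb"));cv2.imwrite("pics/wp.png",c["image"])
c=cam("scene");crop(c["image"],200,170,310,270,6,"pics/sp.png");pickle.dump(c,open("sp.pkl","wb"))
c=cam("top");pickle.dump(c,open("tp.pkl","wb"))
E
```

```text
37.5 0.0 8.4 0.03 -0.31 0.00; 37.5 0.0 8.2 0.03 -0.31 0.00
from [ 0.5127 -0.1186  0.336 ] [ 3.1405 -0.0109 -0.2739] t 11.2
```

View pics/wp.png

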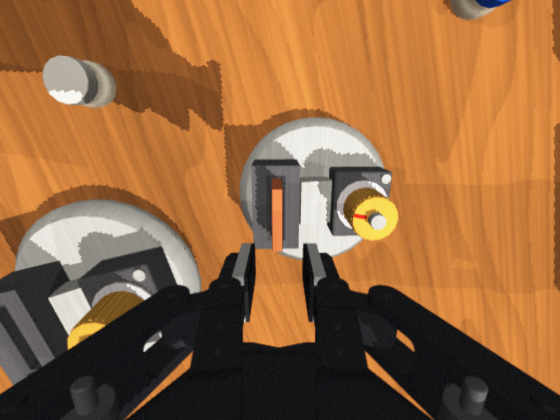

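View pics/sp.png

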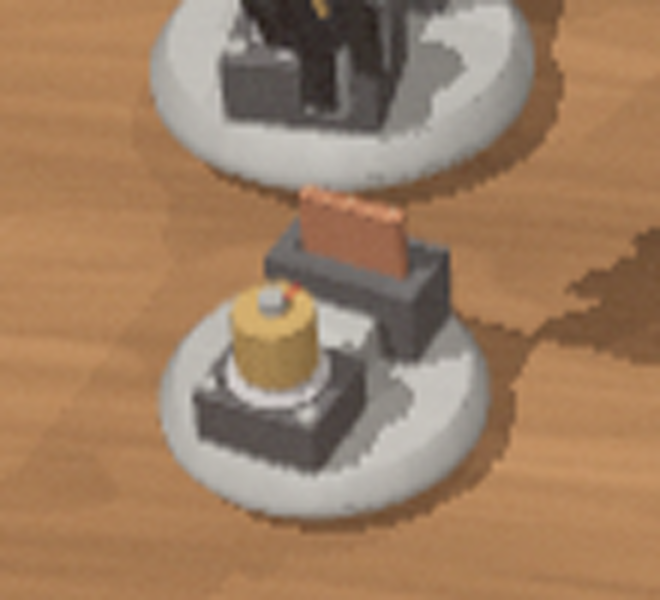

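The blank stands upright in the slot (277,210) and the nut is at (372,215). I'll check the blank's height and the nut's position.

```bash
python3 - <<'E'
from h import *
import pickle
c=pickle.load(open("wp.pkl","rb"));crop(c["image"],240,150,410,265,4.7,"pics/wpc.png")
E
```

```text
(no output)
```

View pics/wpc.png

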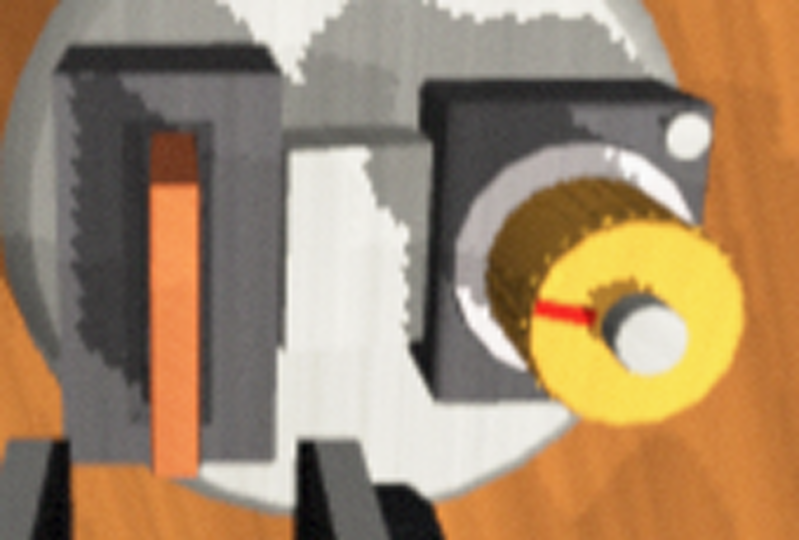

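```bash
python3 - <<'E'
from h import *
import pickle
c=pickle.load(open("wp.pkl","rb"))
f=lambda x,y:(240+(x+.5)/4.7-.5,150+(y+.5)/4.7-.5)
P=lambda x,y,z:plane(c,f(x,y),z)[:2]
pl=np.array([P(149,184,.1),P(198,184,.1),P(199,477,.1),P(152,478,.1)])
print("plate",pl.mean(0),[np.linalg.norm(pl[i]-pl[(i+1)%4]).round(4) for i in range(4)])
jw=np.array([P(56,70,.07),P(281,74,.07),P(274,462,.07),P(68,462,.07)])
print("jaw",jw.mean(0),[np.linalg.norm(jw[i]-jw[(i+1)%4]).round(4) for i in range(4)])
n=P(637,323,.0978);print("nut",n,"stud",P(648,338,.105),"diam",np.linalg.norm(P(531,323,.0978)-P(744,323,.0978)))
a=P(538,308,.0978)-P(637,323,.0978);print("red",np.arctan2(a[1],a[0])+.275)
a=P(538,308,.0978)-P(594,318,.0978);print("red2",np.arctan2(a[1],a[0])+.275)
t=pickle.load(open("sp.pkl","rb"))
E
```

```text
plate [ 0.51302244 -0.11932004] [np.float64(0.0075), np.float64(0.0494), np.float64(0.0077), np.float64(0.0496)]
jaw [ 0.51251157 -0.1185069 ] [np.float64(0.0387), np.float64(0.0731), np.float64(0.0387), np.float64(0.0737)]
nut [ 0.58498281 -0.13845522] stud [ 0.58436096 -0.13822178] diam 0.03450679090031452
red 2.9827230718254705
red2 2.955850823137151
```

The blank is centred in the jaw to within 1 mm (0.5, 0.8), and its top measures 49.5 mm long at z = 0.10, so it is home. The nut's thread is about 2.97 rad. I'll start the grip at yaw ≈ +1.47 so that the whole turn fits in one grip.

```bash
python3 -c "
from h import *
plan(.5853,-.1393,.30,1.47,13)"
```

```text
5.8 0.0 2.8 0.04 -0.03 -7.69; 5.7 0.8 2.8 0.04 -0.03 -7.69; 5.6 1.6 2.8 0.04 -0.03 -7.69; 5.3 2.3 2.8 0.04 -0.03 -7.69; 5.0 3.0 2.8 0.04 -0.03 -7.69; 4.5 3.6 2.8 0.04 -0.03 -7.69; 4.0 4.2 2.8 0.04 -0.03 -7.69; 3.4 4.7 2.7 0.04 -0.03 -7.69; 2.8 5.1 2.7 0.04 -0.03 -7.69; 2.0 5.4 2.7 0.04 -0.03 -7.69; 1.3 5.7 2.7 0.04 -0.03 -7.69; 0.5 5.8 2.7 0.04 -0.03 -7.69; -0.2 5.8 2.7 0.04 -0.03 -7.69
from [ 0.5126 -0.1186  0.3354] [ 3.1406 -0.0093 -0.274 ] t 11.35
```

{"fn": "move_arm", "kwargs": {
  "commands": "6 0 3 0 0 -7.7; 5.7 1 3 0 0 -7.7; 5.6 1.6 3 0 0 -7.7; 5.3 2.3 3 0 0 -7.7; 5 3 3 0 0 -7.7; 4.5 3.6 3 0 0 -7.7; 4 4.2 3 0 0 -7.7; 3.4 4.7 3 0 0 -7.7; 2.8 5 3 0 0 -7.7; 2 5.4 3 0 0 -7.7; 1.3 5.7 3 0 0 -7.7; 0.5 5.8 2 0 0 -7.7; 0 5.8 0 0 0 -7.7; 0 0 0 0 0 0; 0 0 0 0 0 0",
  "claw": 0.7
}}

```text
clock: 12.85
tool_pos: [0.5869, -0.1373, 0.2829]
tool_rot: [-3.125, -0.004, 1.542]
contact_force: [0.7, -0.6, 0.1]
gripper_width: 0.0597
```

```bash
python3 - <<'E'
from h import *
import pickle
plan(.5853,-.1393,.27,1.47,3)
c=cam("wrist");pickle.dump(c,open("wn.pkl","wb"));cv2.imwrite("pics/wn.png",c["image"]);print(state()["joints"])
E
```

```text
-0.7 -0.4 4.3 -0.31 -0.06 1.37; -0.7 -0.4 4.3 -0.31 -0.06 1.37; -0.7 -0.4 4.3 -0.31 -0.06 1.37
from [ 0.5869 -0.1373  0.2829] [-3.1254 -0.0035  1.5415] t 12.85
[-2.90881795e-01  3.41641594e-01  1.31626186e+00 -8.18103429e-04
  1.50028467e+00 -1.83265739e+00]
```

View pics/wn.png

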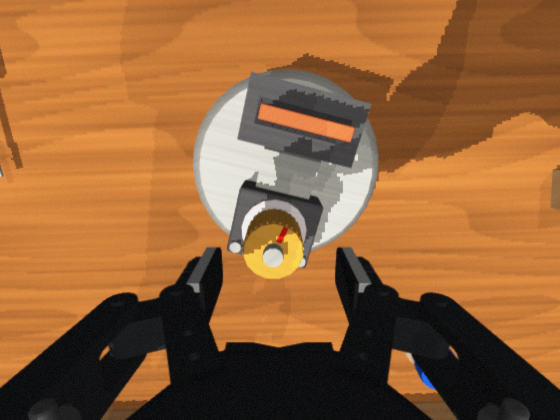

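The nut is at (274,251), between the open fingers. The blank is at (305,120), with its top edge straight. I'll correct the position from this view and go down.

```bash
python3 - <<'E'
from h import *
import pickle
c=pickle.load(open("wn.pkl","rb"))
print(plane(c,(274,251),.0978),plane(c,(272,257.5),.105))
crop(c["image"],230,195,320,285,6,"pics/wnc.png")
plan(.5853,-.1390,.245,1.49,5)
E
```

```text
[ 0.58384057 -0.13883864  0.0978    ] [ 0.58442348 -0.13988424  0.105     ]
-0.4 -0.2 7.6 -0.19 -0.04 0.59; -0.4 -0.2 7.6 -0.19 -0.04 0.59; -0.4 -0.2 7.6 -0.19 -0.04 0.59; -0.4 -0.2 7.6 -0.19 -0.04 0.59; -0.4 -0.3 7.6 -0.19 -0.04 0.59
from [ 0.5868 -0.1372  0.283 ] [-3.1254 -0.0035  1.5418] t 12.9
```

View pics/wnc.png

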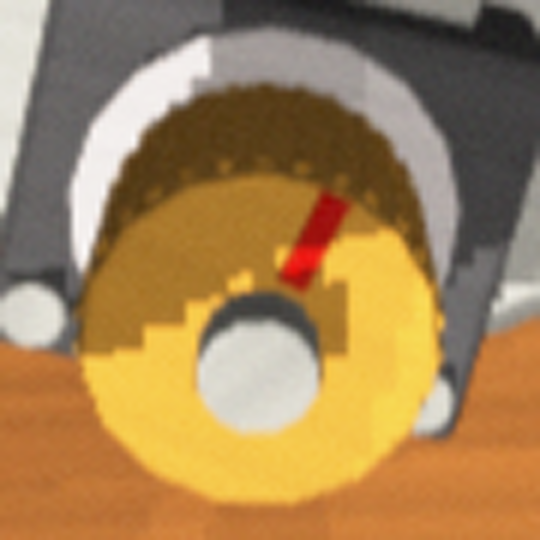

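{"fn": "move_arm", "kwargs": {
  "commands": "-0.4 -0.4 9 -0.2 0 0.6; -0.4 -0.4 9 -0.2 0 0.6; -0.4 -0.4 8 -0.2 0 0.6; -0.4 -0.4 5 -0.2 0 0.6; -0.4 -0.3 3 -0.2 0 0.6; 0 0 0 0 0 0; 0 0 0 0 0 0"
}}

```text
clock: 13.6
tool_pos: [0.5833, -0.139, 0.2448]
tool_rot: [3.141, -0.003, 1.479]
contact_force: [0.4, -0.0, -0.1]
gripper_width: 0.0596
```

```bash
python3 -c "
from h import *
plan(.5848,-.1390,.244,1.49,2)"
```

```text
0.1 0.8 0.4 0.02 -0.10 -0.33; 0.1 0.8 0.4 0.02 -0.10 -0.33
from [ 0.5833 -0.139   0.2448] [ 3.141  -0.0035  1.4785] t 13.6
```

{"fn": "move_arm", "kwargs": {
  "commands": "0 1 0 0 0 0; 0 0 0 0 0 0; 0 0 0 0 0 0; 0 0 0 0 0 0; 0 0 0 0 0 0; 0 0 0 0 0 0",
  "claw": 0,
  "force": 35
}}

```text
clock: 14.2
tool_pos: [0.5844, -0.1399, 0.246]
tool_rot: [3.14, -0.001, 1.478]
contact_force: [-0.8, -1.3, -0.9]
gripper_width: 0.0352
```

```bash
python3 -c "
from h import *
s=state();print(s['tool_pos'],s['tool_rot'],s['contact_force'],s['moment'],s['gripper_width'],s['joints'])"
```

```text
[ 0.58444824 -0.13991015  0.24603845] [ 3.13980061e+00 -1.47046752e-03  1.47796734e+00] [-0.78229311 -1.31732078 -0.89874971] [ 0.00019828  0.11580845 -0.07478375] 0.03519534024444064 [-0.29672821  0.36620516  1.36241119  0.00182599  1.4115194  -1.77498253]
```

The nut is gripped at a 35.2 mm opening with low forces. Now turning clockwise, following the thread down.

{"fn": "move_arm", "kwargs": {
  "commands": "0 0 0.1 0 0 5; 0 0 0.1 0 0 8; 0 0 0.1 0 0 8; 0 0 0.1 0 0 8; 0 0 0.1 0 0 8; 0 0 0.1 0 0 8; 0 0 0.1 0 0 8; 0 0 0.1 0 0 8; 0 0 0.1 0 0 8; 0 0 0.1 0 0 8; 0 0 0.1 0 0 5; 0 0 0 0 0 0"
}}

```text
clock: 15.4
tool_pos: [0.5852, -0.139, 0.2446]
tool_rot: [-3.141, -0.005, -0.009]
contact_force: [-0.9, -0.3, -0.1]
gripper_width: 0.035
```

```bash
cat > st.py <<'E'
from h import *
s=state();print(s['clock'],s['tool_pos'].round(4),s['tool_rot'].round(4),s['contact_force'].round(1),s['moment'].round(2),s['gripper_width'],s['joints'].round(3))
E
python3 st.py
```

```text
15.4 [ 0.5852 -0.139   0.2446] [-3.1408 -0.005  -0.0091] [-0.9 -0.3 -0.1] [-0.1   0.09 -0.02] 0.03503871510200211 [-0.295  0.368  1.363  0.002  1.406 -0.286]
```

```bash
python3 - <<'E'
from h import *
c=cam("wrist");cv2.imwrite("pics/wt.png",c["image"][100:])
E
```

```text
(no output)
```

View pics/wt.png

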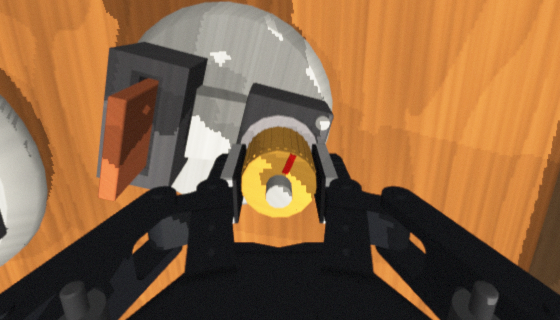

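The nut turned with the fingers: its red line keeps the same place between them, at about (288,163) in this crop, and the blank is untouched. Continuing.

{"fn": "move_arm", "kwargs": {
  "commands": "0 0 0.1 0 0 5; 0 0 0.1 0 0 8; 0 0 0.1 0 0 8; 0 0 0.1 0 0 8; 0 0 0.1 0 0 8; 0 0 0.1 0 0 8; 0 0 0.1 0 0 8; 0 0 0.1 0 0 8; 0 0 0 0 0 5; 0 0 0 0 0 0"
}}

```text
clock: 16.45
tool_pos: [0.5857, -0.1392, 0.2435]
tool_rot: [-3.135, -0.005, -1.176]
contact_force: [-0.6, -0.0, 0.8]
gripper_width: 0.035
```

```bash
python3 st.py
```

```text
16.45 [ 0.5857 -0.1392  0.2435] [-3.1354 -0.0052 -1.1758] [-0.6 -0.   0.8] [-0.07  0.11 -0.04] 0.03498467890593954 [-0.295  0.37   1.363 -0.     1.401  0.881]
```

{"fn": "move_arm", "kwargs": {
  "commands": "0 0 0.1 0 0 4; 0 0 0.1 0 0 4; 0 0 0 0 0 4; 0 0 0 0 0 4"
}}

```text
clock: 16.85
tool_pos: [0.5857, -0.1394, 0.2433]
tool_rot: [-3.134, -0.005, -1.445]
contact_force: [0.4, -0.6, -2.0]
gripper_width: 0.0352
```

```bash
python3 st.py
```

```text
16.85 [ 0.5857 -0.1394  0.2433] [-3.1345 -0.0045 -1.4454] [ 0.4 -0.6 -2. ] [-0.23  0.03  0.07] 0.035210188758923795 [-2.950e-01  3.700e-01  1.363e+00 -1.000e-03  1.400e+00  1.151e+00]
```

{"fn": "move_arm", "kwargs": {
  "commands": "0 0 0 0 0 3; 0 0 0 0 0 4; 0 0 0 0 0 5"
}}

```text
clock: 17.15
tool_pos: [0.5863, -0.1392, 0.2435]
tool_rot: [-3.131, -0.005, -1.645]
contact_force: [1.8, -2.1, -3.0]
gripper_width: 0.0349
```

```bash
python3 st.py
```

```text
17.15 [ 0.5863 -0.1392  0.2435] [-3.1305 -0.0045 -1.6449] [ 1.8 -2.1 -3. ] [-0.44 -0.39  0.84] 0.03486126698196367 [-0.294  0.37   1.362 -0.002  1.397  1.351]
```

The moment about z has jumped to 0.84 N m, so the nut is at its stop. One more short press, then I'll check the red line.

{"fn": "move_arm", "kwargs": {
  "commands": "0 0 0 0 0 4; 0 0 0 0 0 4"
}}

```text
clock: 17.35
tool_pos: [0.5867, -0.1394, 0.2435]
tool_rot: [-3.128, -0.005, -1.778]
contact_force: [1.7, -3.0, -1.2]
gripper_width: 0.0351
```

```bash
python3 st.py; python3 - <<'E'
from h import *
import pickle
c=cam("wrist");pickle.dump(c,open("wb.pkl","wb"));cv2.imwrite("pics/wb.png",c["image"]);crop(c["image"],230,220,330,330,6,"pics/wbc.png")
c=cam("top");crop(c["image"],260,155,350,235,7,"pics/tb.png")
E
python3 st.py
```

```text
17.35 [ 0.5867 -0.1394  0.2435] [-3.1279 -0.0045 -1.7781] [ 1.7 -3.  -1.2] [-0.46 -0.34  0.66] 0.03505594848911699 [-0.294  0.371  1.362 -0.003  1.395  1.485]
17.45 [ 0.5868 -0.1394  0.2436] [-3.1276 -0.0043 -1.7775] [ 2.5 -2.2 -1.9] [-0.47 -0.34  0.63] 0.034585342933551325 [-0.294  0.371  1.362 -0.003  1.395  1.484]
```

View pics/wb.png

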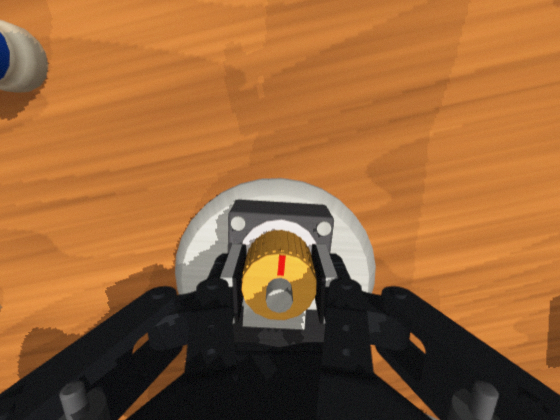

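View pics/wbc.png

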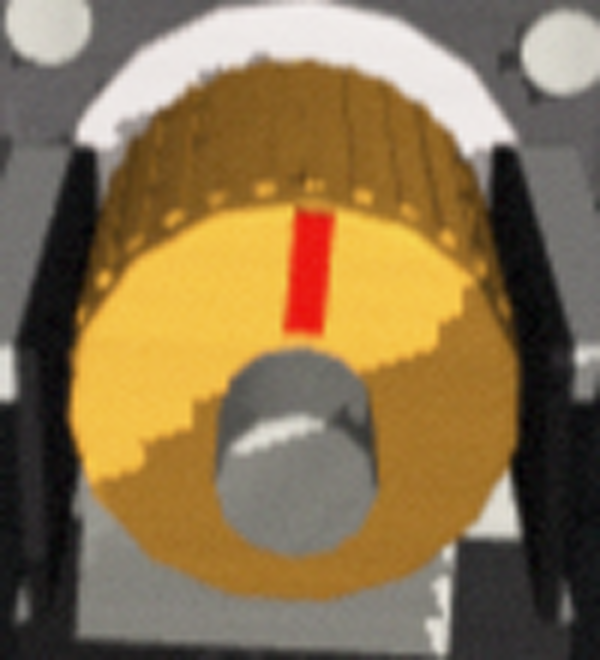

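```bash
python3 - <<'E'
from h import *
import pickle
c=pickle.load(open("wb.pkl","rb"))
f=lambda x,y:(230+(x+.5)/6-.5,220+(y+.5)/6-.5)
P=lambda x,y:plane(c,f(x,y),.095)[:2]
a=P(315,212)-P(303,333);print("thread (red line)",np.arctan2(a[1],a[0])+.275)
a=P(315,212)-P(295,403);print("via nut centre",np.arctan2(a[1],a[0])+.275, "centre",P(295,403))
b1=plane(c,(231,204),.06)[:2];b2=plane(c,(331,207),.06)[:2];d=b1-b2;print("block far edge dir",np.arctan2(d[1],d[0])-np.pi/2,np.linalg.norm(d))
E
```

```text
thread (red line) -0.019753673266220184
via nut centre -0.02476236705111179 centre [ 0.58716539 -0.13994143]
block far edge dir -0.24037816323037187 0.054737812234860704
```

The nut is bottomed: its red line reads −0.02 rad from the vise's +x. Now backing off a quarter turn, counter-clockwise.

{"fn": "move_arm", "kwargs": {
  "commands": "0 0 -0.1 -0.1 0 -4; 0 0 -0.1 -0.1 0 -8; 0 0 -0.1 -0.1 0 -8; 0 0 -0.1 -0.1 0 -8; 0 0 -0.1 0 0 -8; 0 0 -0.1 0 0 -8; 0 0 -0.1 0 0 -8; 0 0 -0.1 0 0 -8; 0 0 -0.1 0 0 -8; 0 0 -0.1 0 0 -8; 0 0 -0.1 0 0 -8; 0 0 0 0 0 -4; 0 0 0 0 0 0; 0 0 0 0 0 0"
}}

```text
clock: 18.85
tool_pos: [0.586, -0.1374, 0.245]
tool_rot: [-3.138, -0.001, -0.12]
contact_force: [-0.0, -0.8, -1.1]
gripper_width: 0.035
```

```bash
python3 st.py; python3 - <<'E'
from h import *
import pickle
c=cam("wrist");pickle.dump(c,open("wq.pkl","wb"));cv2.imwrite("pics/wq.png",c["image"]);crop(c["image"],230,220,330,330,6,"pics/wqc.png")
c=cam("scene");crop(c["image"],200,170,310,270,6,"pics/sq.png")
c=cam("top");cv2.imwrite("pics/tq.png",c["image"])
E
```

```text
18.85 [ 0.586  -0.1374  0.245 ] [-3.1382e+00 -1.2000e-03 -1.2020e-01] [-0.  -0.8 -1.1] [-0.16 -0.07  0.  ] 0.035006035869754516 [-0.292  0.37   1.36   0.004  1.411 -0.173]
```

View pics/wq.png

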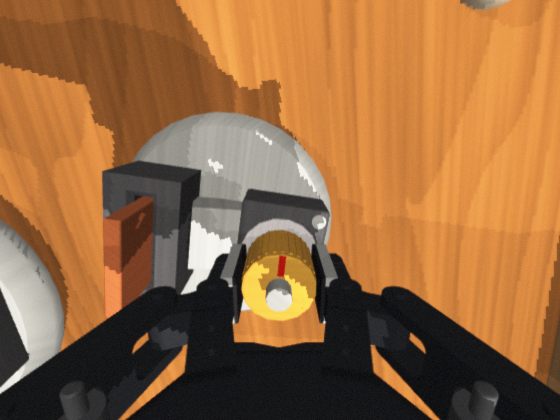

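View pics/wqc.png

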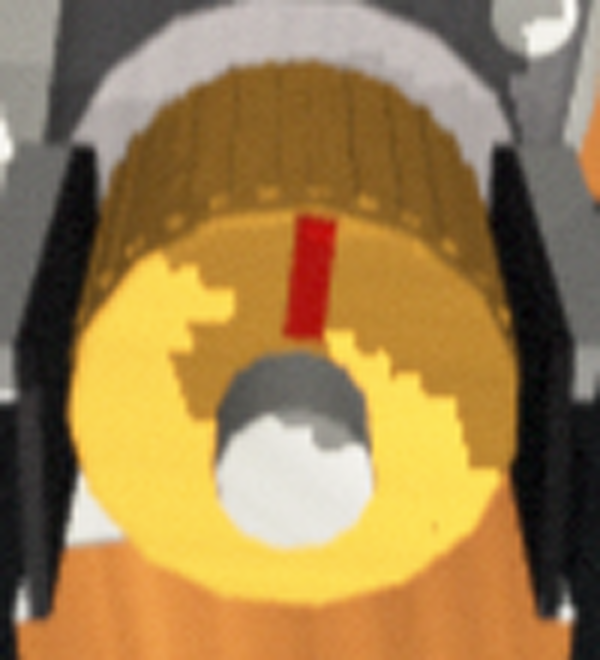

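View pics/sq.png

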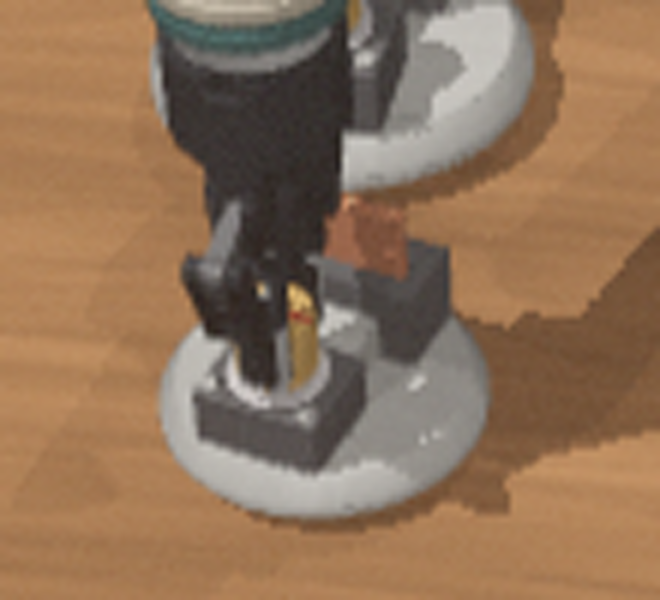

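The red line now points across the vise (281,266), and the blank still stands in the slot, clear of the fingers.

```bash
python3 - <<'E'
from h import *
import pickle
c=pickle.load(open("wq.pkl","rb"))
f=lambda x,y:(230+(x+.5)/6-.5,220+(y+.5)/6-.5)
P=lambda x,y:plane(c,f(x,y),.0965)[:2]
a=P(316,216)-P(303,337);print(np.arctan2(a[1],a[0])+.275)
a=P(316,216)-P(294,407);print(np.arctan2(a[1],a[0])+.275)
E
```

```text
1.631561318105701
1.624604046939928
```

Reads about 1.64 rad, inside the limits. I'll trim it 4° clockwise to centre it and settle.

{"fn": "move_arm", "kwargs": {
  "commands": "0 0 0 0 0 4; 0 0 0 0 0 0; 0 0 0 0 0 0; 0 0 0 0 0 0"
}}

```text
clock: 19.4
tool_pos: [0.5861, -0.1374, 0.2449]
tool_rot: [-3.138, -0.001, -0.191]
contact_force: [-0.8, -0.8, -0.9]
gripper_width: 0.0348
```

```bash
python3 st.py; python3 - <<'E'
from h import *
c=cam("wrist");cv2.imwrite("pics/wz.png",c["image"]);crop(c["image"],230,220,330,330,6,"pics/wzc.png")
f=lambda x,y:(230+(x+.5)/6-.5,220+(y+.5)/6-.5)
m=cv2.inRange(c["image"],(0,0,120),(60,60,255));ys,xs=np.nonzero(m[230:290,260:310]);print(len(xs))
v=cv2.fitLine(np.c_[xs+260,ys+230].astype(np.float32),cv2.DIST_L2,0,.01,.01).ravel()
p=v[2:];d=v[:2]*(-np.sign(v[1]))
a=plane(c,tuple(p+8*d),.0965)[:2]-plane(c,tuple(p-8*d),.0965)[:2];print("thread",np.arctan2(a[1],a[0])+.275)
E
```

```text
19.4 [ 0.5861 -0.1374  0.2449] [-3.1381e+00 -1.4000e-03 -1.9060e-01] [-0.8 -0.8 -0.9] [-0.17 -0.11 -0.09] 0.0348068909012503 [-0.292  0.37   1.36   0.004  1.411 -0.102]
122
thread 1.5517249955039834
```

View pics/wz.png

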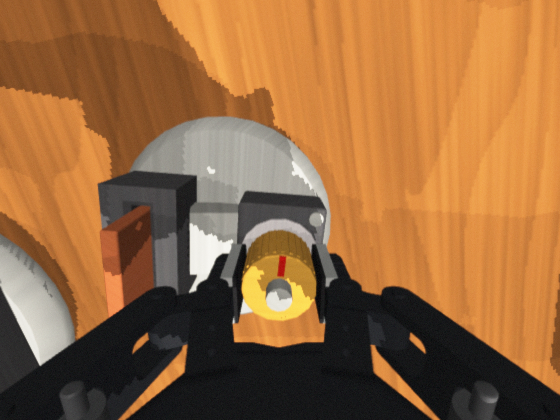

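View pics/tq.png

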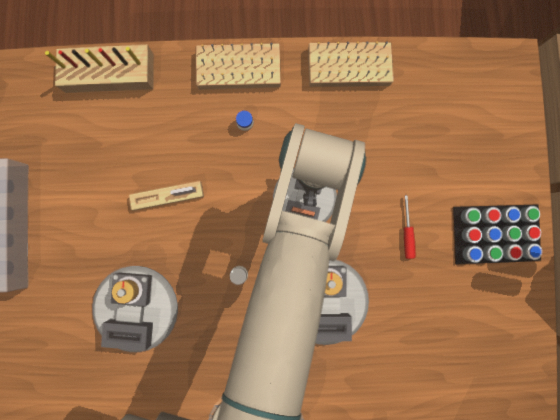

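Thread reads 1.55 rad, and the nut is held with low forces. The blank is upright in the slot and clear of the fingers. In the top view the jars (238,275) and (244,120), the graver (408,228) and the aluminium blank (183,190) are where they started. Handing in.

```bash
python3 -c "
from h import *
print(sign_off())"; python3 st.py
```

```text
the job is handed in; nothing more can be done
None
the job is handed in; nothing more can be done
```

I put the copper blank home in the slot of the 150 mm vise and let go of it. I then screwed the nut down to its stop, backed it off a quarter turn, and handed in at about 19.5 s with the nut still gripped. The hand-in gives no verdict, so the following are my own measurements.

- **Blank:** after release its centre measured within 1 mm of the jaw's centre. It touched the slot floor at the height I expected, with a brief push of about 37 N straight down before I let go. I did not re-measure it after turning the nut, but the last pictures show it upright and clear of the fingers.
- **Nut:** I read its position from the red line: about 2.97 rad at the start, −0.02 rad at the stop and 1.55 rad at the end (target 1.57). At the stop the twisting moment rose to 0.84 N m, and the fingers slipped slightly there. The grip was set to 35 N, but the finger force itself is not measured.
- **Other items:** in the last top view both jars, the graver and the aluminium blank were where they started.
- **Disagreements:** the top and wrist cameras differed by 2–4 mm in y, so I aligned the blank to the slot with the wrist camera alone. The gripper reported 6.6 mm across the 8 mm blank.

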